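# Hang the bottle-cap caddy on its side-opening hooks

### The arm

A 6-joint arm with a two-finger parallel gripper is mounted at the origin on the work surface. World frame = base frame: x ahead of the robot, y to its left, z up, the work surface at z = 0. Lengths are in m, angles in rad, forces in N, time in s.
With the tool pointing down it reaches from about 0.325 to 0.775 m from the base axis. Payload 5.5 kg.
Tool frame: the origin (TCP) lies at the very end of the fingers, on their centre line; the grasp point (between the pads) lies 19 mm behind it; z points along the fingers, y is the line along which they close (so a half turn about z gives the same grasp; the last joint's range is limited). The gripper opens to 88 mm and grips with 3 to 60 N. Pads are 20 mm wide; open, the fingers measure 115 mm over their backs; the gripper's body (75 mm by 178 mm) begins 61 mm behind the grasp point.
Start: joints at [-1.271, 0.091, 1.231, -0, 1.82, -0.057], TCP at [0.21, -0.562, 0.195] pointing down, gripper open.
Joint ranges: [-2.87, 2.87], [-0.86, 2.18], [0.17, 2.46], [-1.51, 4.65], [0.06, 2.69], [-2.65, 2.65]. Speed limits (rad/s): [2.57, 2.57, 3.01, 3.14, 3.14, 3.14].

### API

Orientations are given as a rotation vector (axis times angle).
In Python, from rig import robot, vision, order gives the robot as it stands. The module is installed in compiled form; this text tells all that it offers.
- The arm moves only by the shell command python3 -m creep 'ROWS' [FORCE]. ROWS is JSON, a list of rows, each a list of 3 entries, a list of its own where there are three numbers: the shift along the tool's x, y, z in mm, then the turn about the tool's z in rad, then the opening, from -1 (shut) to 1 (fully open). In form: [[[dx, dy, dz], spin, claw], ...]. A call has 1 to 8 rows; each row shifts and turns the commanded pose from where the row before left it, along the tool's axes as they then stand; what a row does not reach is not made up. A row lasts 1/8 s, in which the tool goes at most 62.5 mm and 10.7 degrees, less where a joint would pass 70% of its speed; a pose out of reach is approached as far as the arm can. A call with a gripper value outside its range is refused whole. The fingers move at their own pace and stop on an object; FORCE is the grip in N (left out, the last holds). Time passes only in rows, so rows that do not move let the fingers close. It gives the time, the measured TCP pose, the force, the opening and the grip force at its end, in the units of the state.
- robot.sense(): the state, without advancing time (a new reading comes with each control period).
- vision.capture(name): name is "scene" or "top" or "wrist"; returns a dict with "frame" (420x560x3 uint8, red, green, blue), "fovy" (degrees; the focal length in pixels is half the picture's height over the tangent of half this angle, whatever the lens; pixels are square), "cx", "cy" (the principal point, pixels), "k1" (the pictures are not rectified: a ray, as slopes to the right and down, at radius r is drawn at 1 + k1 r^2 times it, then the intrinsics apply), "camera_from_world" (4x4, takes a point from world to camera coordinates). Camera axes: x right, y up, looking along -z (the intrinsics and any distortion apply to the point x, -y, -z); pixel columns grow to the right and rows downward; lengths in m; the calibration is good to about 2 mm. A picture is of the moment at which its call begins. There is no depth.
- order.finish_job(): hands the job in; it is judged then, once.
The state is a dict: "time_s": time; "qpos": joint angles; "joint_velocities": joint speeds; "effort": joint torques, N m; "tcp_pos": TCP position; "tcp_rot": TCP orientation; "force": force on the tool from outside, world axes, zero at the start; "wrist_torque": the same for the moment, N m; "gripper_width": finger opening in m; "finger_force": force on a finger pad.
Only numpy, scipy, OpenCV 4.12 (cv2) and the standard library are available. Lean on these libraries where they do the work, as an engineer would, in place of code of your own. Each camera call takes 0.05 s, during which the arm holds its last target. There are 200 camera calls.

### The job

Lift the small aluminium caddy by its blue carrying bar, bring the bar sideways through the open mouths of the two green hooks, and lower it gently until it rests down in both throats; then let go so that the caddy hangs there freely. The hook head is clamped at a different height each day, so feel for it: never press, knock or drop anything hard onto the rack (keep below about 15 N), and leave the bottle, dish, yogurt pot and flattened can as they are.

Things in the scene. Friction and masses are not known exactly. Their poses are not given: they have to be found in the camera images.
- caddy_bar (a point): Grasp here: centre of the blue square carrying bar, 12 by 12 mm, along the caddy's x, 142 mm free between two end straps (137 mm tall). The bar axis is 125 mm above the underside of the loose aluminium tray: 150 (x) by 72 (y) mm, rim 42 mm high (77 mm free under the bar, through which the hooks must pass), 0.25 to 0.5 kg. z up. It starts standing on the shelf.
- rack_throat (a point): Fixed hook rack: point on the shelf (height 0) straight below the throats' centre line, midway between the two hooks. Rack x: line through both hooks (the hung bar lies along it); z up; mouths open to -y. The head is clamped firmly at a height NOT shown by this reading: throat floor anywhere from 170 to 210 mm above the shelf. The hooks flex about 1.7 mm up or down per 10 N.
- rack: Same point and axes as rack_throat. Side profile of each green hook, heights from its throat floor: floor at 0, y -9 to +9 mm; spine face behind at y = +9; flat sill in front, top +12, y -9 to -45 (outer end); cap arm above, underside +29, top +45, y -18 back to the posts. Mouth (sill to cap) is 17 mm high; outer 27 mm of sill is open from above.
- rack_posts (a point): Midway between the tops of the two 12 mm square posts (at rack x = -50 and +50, y = +80 mm, 265 mm high). The hooks are 12 mm wide in x, at x = -50 and +50 mm; between them it is free for fingers, save a green crossbar behind y = +69 mm. Hook undersides are 8 mm below the throat floor.
- beer_mid (a point): Bystander: brown glass beer bottle, 62 mm diameter, 230 mm tall, standing; point at its mid height. Do not disturb.
- dish_mid (a point): Bystander: small blue ceramic dish, 112 mm across, 30 mm high; point at its mid height. Do not disturb.
- pot_mid (a point): Bystander: empty white yogurt pot, 68 mm across the rim, 75 mm tall, standing in the dish; point at its mid height. Do not disturb.
- can_mid (a point): Bystander: flattened silver can, 68 mm diameter, 28 mm high, lying flat; point at its mid height. Do not disturb.

How it is judged:
On the way, in this order (a step that is already met when the one before it is completed fails the run):
1. the caddy is lifted clear of the shelf (height (world z) of caddy_bar above 0.155 m), for 0.1 s.
2. the bar has come in under the caps, in line with the throats (y of caddy_bar in the frame of rack_throat between -0.008 and 0.008 m and x of caddy_bar in the frame of rack_throat between -0.02 and 0.02 m and z of caddy_bar in the frame of rack_throat between 0.168 and 0.235 m), for 0.05 s.
At the end, for the whole second after the job is handed in: The bar lies in both throats: within 8 mm (across) of the throat line and 20 mm (lengthwise) of the middle, at a height of 168 to 217.5 mm above the shelf, along the rack's x within 0.08 rad; the caddy hangs on the rack, less than 0.15 rad from upright, at rest (below 0.03 m/s) and released (y of caddy_bar in the frame of rack_throat between -0.008 and 0.008 m and x of caddy_bar in the frame of rack_throat between -0.02 and 0.02 m and z of caddy_bar in the frame of rack_throat between 0.168 and 0.2175 m and angle between the x axis of caddy_bar and the x axis of rack_throat, either way round below 0.08 rad and angle between caddy_bar's own z axis and vertical below 0.15 rad and contact force between caddy and rack above 1 N and contact force between the fingers and anything else below 0.2 N and linear speed of caddy below 0.03 m/s); the robot touches nothing.
It fails at once if the rack is pressed, knocked or dropped on with more than 18 N (contact force between anything else and rack above 18 N).
It fails at once if the caddy is dropped instead of being lowered (moves faster than 0.25 m/s while not held) (contact force between the fingers and caddy below 0.3 N and linear speed of caddy above 0.25 m/s).
It fails at once if the dish or the yogurt pot is disturbed (distance of any of dish_mid, pot_mid from where it was at the start of the episode above 0.02 m or angle between pot_mid's own z axis and vertical above 0.4 rad).
It fails at once if the beer bottle is disturbed (distance of beer_mid from where it was at the start of the episode above 0.02 m or angle between beer_mid's own z axis and vertical above 0.4 rad).
It fails at once if the flattened can is disturbed (distance of can_mid from where it was at the start of the episode above 0.02 m or angle between can_mid's own z axis and vertical above 0.4 rad).
It also fails if it takes over 54 s, if anything falls off the work surface, if the arm or the gripper's body presses on something with over 40 N, if the wrist force passes 120 N, or if a joint passes its speed limit or range.

## Working session

There is one attempt and no reset: what is moved stays moved. The work goes in short steps, Python scripts to look and compute and a shell command to move; the robot and the scene stay as the last step left them, time stands still between calls to the robot, and variables do not carry over. Pictures are saved under pics/ and viewed, at most 10 in all, crops included, and the job is handed in when it is done.

```bash
mkdir -p pics
cat > h.py <<'E'
import numpy as np, cv2, json
from rig import robot, vision, order
from scipy.optimize import least_squares
def cap(name,fn):
    c=vision.capture(name); cv2.imwrite(f'pics/{fn}.png',c['frame'][:,:,::-1])
    np.savez(f'pics/{fn}.npz',**{k:v for k,v in c.items()}); return c
def load(fn): return np.load(f'pics/{fn}.npz')
def proj(c,P):
    T=np.array(c['camera_from_world']); p=T[:3,:3]@np.asarray(P)+T[:3,3]
    s=np.array([p[0],-p[1]])/-p[2]; s=s*(1+float(c['k1'])*(s@s))
    f=210/np.tan(np.radians(float(c['fovy']))/2)
    return s*f+[float(c['cx']),float(c['cy'])]
def tri(obs,x0=(.5,0,.1)):
    r=least_squares(lambda P:np.concatenate([proj(c,P)-uv for c,uv in obs]),x0)
    return r.x,np.abs(r.fun).max()
def onz(c,uv,z,x0=(.5,0)):
    r=least_squares(lambda P:proj(c,[P[0],P[1],z])-uv,x0); return r.x
E
python3 - <<'E'
from h import *
for n in ['scene','top','wrist']:
    c=cap(n,n+'0'); T=np.array(c['camera_from_world']); print(n,c['fovy'],c['k1'],-T[:3,:3].T@T[:3,3])
a=[cv2.imread(f'pics/{n}0.png') for n in ['scene','top']]
for n,i in zip(['scene','top'],a): cv2.imwrite(f'pics/{n}0b.png',cv2.resize(i,(800,600),interpolation=cv2.INTER_CUBIC))
s=robot.sense();print(s['tcp_rot'],s['force'],s['time_s'],s['gripper_width'])
E
```

```text
scene 52.132981949437436 0.029291637557614093 [0.83878565 0.51131748 0.92652444]
top 45.8609711575886 -0.053319301099961205 [0.39421217 0.02423792 1.1370037 ]
wrist 64.74588582376668 -0.05136311356149918 [ 0.27020795 -0.538872    0.38417264]
[-3.09026625e+00 -5.57181283e-01  2.50523988e-04] [-0.47832828 -1.04922394 -0.40151347] 0.15 0.08764580539413017
```

View pics/scene0b.png

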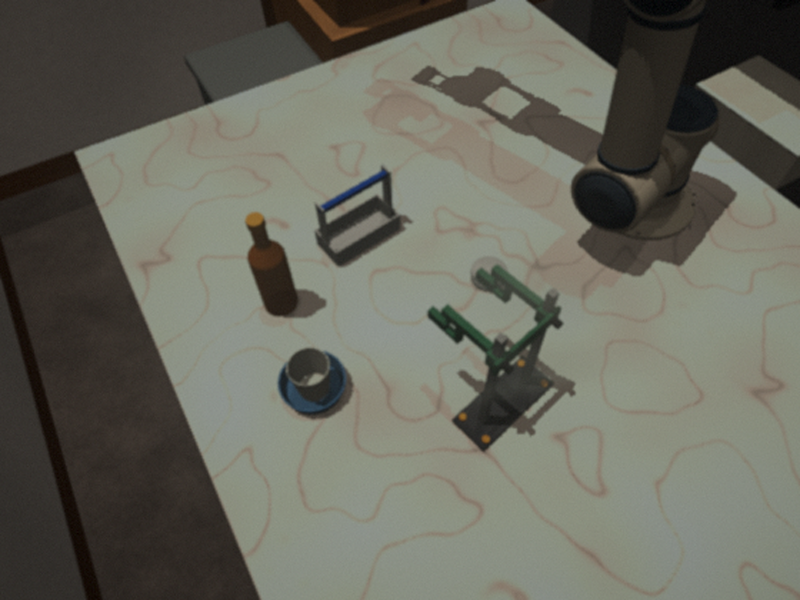

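View pics/top0b.png

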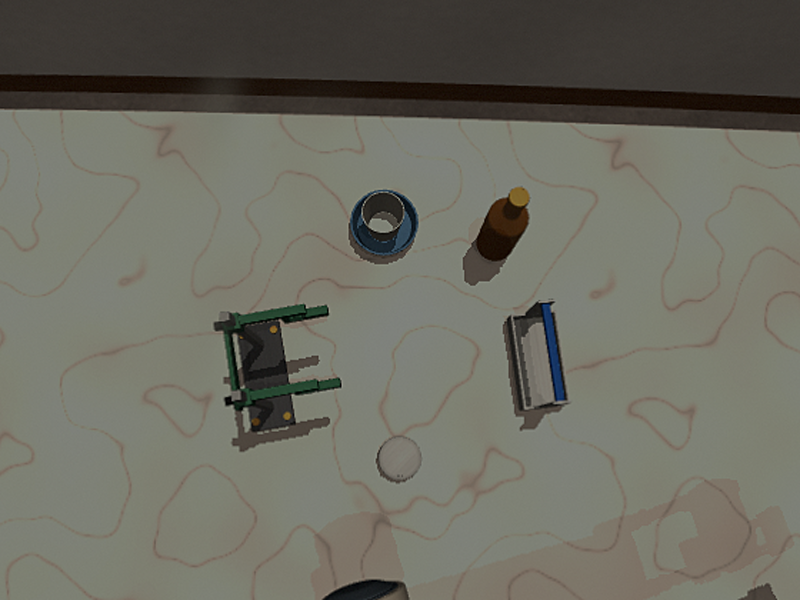

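The scene shows the bar at (323,206)–(388,174) and the hooks near (430–560,265–360). The top view shows the bar at (546,304)–(562,402) and the hook tips at (328,311) and (340,383). I'll enlarge both.

Run:
```python
import cv2,numpy as np
def cr(n,x,y,w,h): 
    i=cv2.imread(f'pics/{n}0.png')[y:y+h,x:x+w]; return cv2.convertScaleAbs(cv2.resize(i,(400,300),interpolation=cv2.INTER_CUBIC),alpha=1.8)
# 4x or 2.857x
m=np.vstack([np.hstack([cr('scene',200,105,100,75),cr('scene',295,175,100,75)]),np.hstack([cr('top',335,205,100,75),cr('top',145,205,100,75)])])
cv2.imwrite('pics/m1.png',m)
```

```text
(no output)
```

View pics/m1.png

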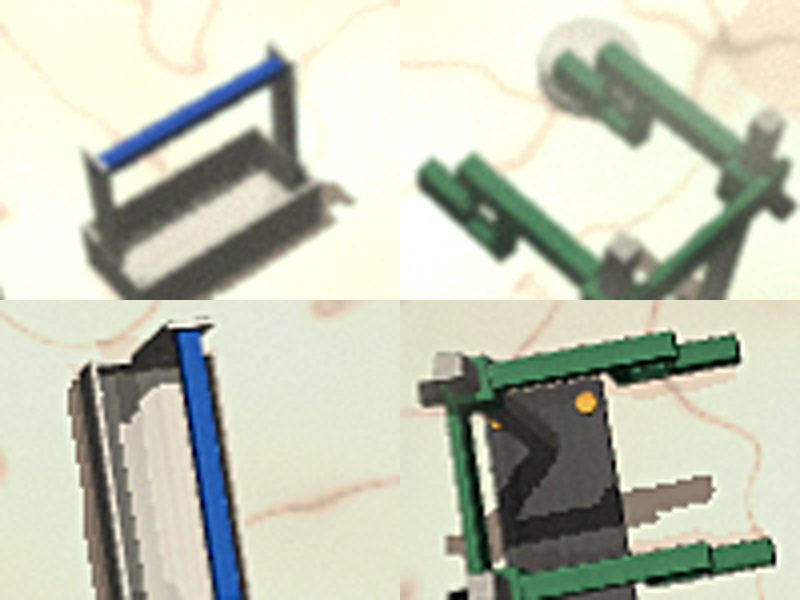

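```bash
cat > fit.py <<'E'
from h import *
S,T=load('scene0'),load('top0')
o=lambda x0,y0,u,v:np.array([x0+(u+.5)/4-.5,y0+(v+.5)/4-.5])
s=lambda u,v:o(295,175,u-400,v); t=lambda u,v:o(145,205,u-400,v-300)
w=.006
pts=[]
for c,f,L in [(S,s,{'c+':((612,44),(598,62)),'A':0}),]: pass
D=[ # cam, uv, rack pt offset (x,y,zrel or None abs)
(S,s(475,155),(.05-w,-.018,.045)),(S,s(458,172),(.05+w,-.018,.045)),(S,s(432,158),(.05-w,-.045,.012)),(S,s(419,173),(.05+w,-.045,.012)),
(S,s(612,44),(-.05-w,-.018,.045)),(S,s(598,60),(-.05+w,-.018,.045)),(S,s(567,52),(-.05-w,-.045,.012)),(S,s(555,66),(-.05+w,-.045,.012)),
(T,t(672,334),(.05+w,-.018,.045)),(T,t(677,355),(.05-w,-.018,.045)),(T,t(738,337),(.05+w,-.045,.012)),(T,t(740,361),(.05-w,-.045,.012)),
(T,t(708,543),(-.05+w,-.018,.045)),(T,t(712,566),(-.05-w,-.018,.045)),(T,t(772,540),(-.05+w,-.045,.012)),(T,t(775,563),(-.05-w,-.045,.012))]
P=[(S,s(625,243),(.05,.08)),(S,s(768,120),(-.05,.08)),(T,t(450,362),(.05,.08)),(T,t(482,585),(-.05,.08))]
def rot(p,x,y,a): return [x+np.cos(a)*p[0]-np.sin(a)*p[1],y+np.sin(a)*p[0]+np.cos(a)*p[1]]
def res(q,post=True):
    r=[proj(c,rot(p,*q[:3])+[q[3]+p[2]])-uv for c,uv,p in D]
    if post: r+=[proj(c,rot(p,*q[:3])+[.265])-uv for c,uv,p in P]
    return np.concatenate(r)
for post in (0,1):
    r=least_squares(lambda q:res(q,post),[.45,.2,0,.19],loss='soft_l1'); print('rack',r.x.round(4)); 
print(res(r.x).reshape(-1,2).round(1).tolist())
ends=[]
for n,c in (('scene0',S),('top0',T)):
    im=cv2.imread(f'pics/{n}.png').astype(int); m=((im[...,0]>im[...,2]*2)&(im[...,0]>im[...,1]*1.5)&(im[...,0]>60)).astype('uint8')
    x0,y0,x1,y1=(200,105,300,180) if n[0]=='s' else (335,195,435,295)
    z=np.zeros_like(m); z[y0:y1,x0:x1]=m[y0:y1,x0:x1]
    p=np.argwhere(z)[:,::-1].astype(float); ce=p.mean(0); d=np.linalg.svd(p-ce,full_matrices=0)[2][0]; d*=np.sign(d[1]); k=(p-ce)@d
    e=(ce+d*k.min(),ce+d*k.max()); ends.append(e); print(n,len(p),np.round(e,1).tolist())
# scene: min v end = far (robot side)=-x ; top: min v = +x
def rb(q):
    r=[]
    for c,i,sx in ((S,0,-1),(S,1,1)): r.append(proj(c,rot((.071*sx,0),*q[:3])+[q[3]])-ends[0][i])
    for i,sx in ((0,1),(1,-1)): r.append(proj(T,rot((.071*sx,0),*q[:3])+[q[3]+.004])-ends[1][i])
    return np.concatenate(r)
r=least_squares(rb,[.45,-.2,0,.12]);print('bar',r.x.round(4),r.fun.round(1))
for nm,u,v,z in (('beertop',518,196,.23),('can',399,458,.028),('dish',384,222,.03)): print(nm,onz(T,np.array([u,v])*.7,z).round(3))
E
python3 fit.py
```

```text
rack [0.5127 0.1437 0.2096 0.1791]
rack [0.5129 0.1435 0.2068 0.179 ]
[[-0.7, 0.2], [-0.8, -0.6], [0.1, 0.3], [-0.9, -0.1], [-0.2, 0.2], [-0.7, -0.6], [0.0, 0.2], [-0.9, -0.2], [0.3, -0.1], [0.1, 0.8], [-0.5, -0.0], [-0.0, -0.0], [-0.1, 0.1], [-0.1, 0.8], [-0.5, -0.1], [-0.2, 0.4], [-0.7, 0.9], [0.0, 0.1], [-0.4, 1.2], [-0.6, 0.8]]
scene0 149 [[269.2, 120.4], [226.4, 144.7]]
top0 376 [[381.8, 212.7], [392.2, 279.5]]
bar [ 0.5296 -0.209   0.1446  0.1323] [ 0.5 -0.6 -1.6  0.8 -0.4 -0.5  0.1  1.4]
beertop [ 0.727 -0.144]
can [0.373 0.005]
dish [0.749 0.038]
```

The fits are consistent:

| Item | World x, y (m) | Yaw (rad) | Height (m) |
|---|---|---|---|
| Bar | (0.530, -0.209) | 0.145 | top about 0.132 (nominal 0.131) |
| Rack | (0.513, 0.1435) | 0.207 | throat floor about 0.179 (expected 0.170–0.210) |

Next I move above the bar.

```bash
python3 -m creep '[[[50,-26,0],0,1],[[53,-27,0],0,1],[[53,-27,0],0,1],[[53,-28,0],0,1],[[53,-28,0],0,1],[[53,-28,0],0,1],[[53,-28,0],0,1],[[50,-26,0],0,1]]'
python3 -m creep '[[[0,0,0],0.106,1],[[0,0,0],0.106,1],[[0,0,0],0,1]]'
cat >> h.py <<'E'
def tool():
    from scipy.spatial.transform import Rotation as Ro
    s=robot.sense(); R=Ro.from_rotvec(s['tcp_rot']).as_matrix(); return s,np.array(s['tcp_pos']),R
def togo(P,yaw):
    s,p,R=tool(); d=R.T@(np.array(P)-p); y=np.arctan2(R[1,0],R[0,0])
    print('t',round(s['time_s'],2),'tcp',p.round(4),'yaw',round(y,4),'tilt',R[:,2].round(3),'shift mm',(d*1000).round(1),'spin',round(y-yaw,4),'F',np.round(s['force'],2),'w',round(s['gripper_width'],4),'ff',np.round(s['finger_force'],2))
E
python3 - <<'E'
from h import *
togo([.5296,-.209,.106],.145); c=cap('wrist','w1')
E
```

```text
time_s: 1.15
tcp_pos: [0.5261, -0.2101, 0.195]
tcp_rot: [-3.092, -0.558, 0.0]
force: [0.3, -0.7, -0.3]
gripper_width: 0.0883
finger_force: 0.0
time_s: 1.52
tcp_pos: [0.5251, -0.2117, 0.1948]
tcp_rot: [-3.133, -0.229, 0.001]
force: [0.7, 0.5, -0.2]
gripper_width: 0.0878
finger_force: 0.0
t 1.52 tcp [ 0.5251 -0.2117  0.1948] yaw 0.1462 tilt [-0.001  0.    -1.   ] shift mm [ 4.9 -2.  88.8] spin 0.0012 F [ 0.68  0.51 -0.21] w 0.0878 ff 0.0
```

View pics/w1.png

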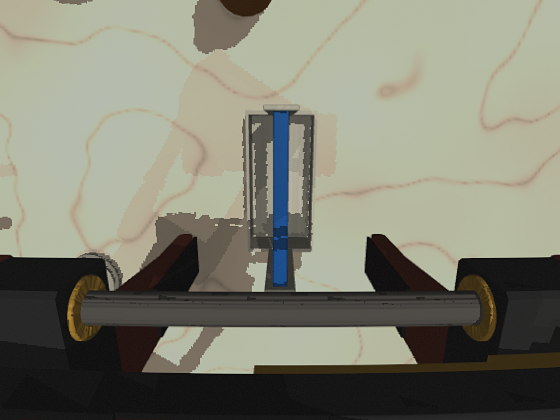

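The wrist view shows the bar vertical at column 281, from (281,111) to (281,287), centred between the fingertips at columns 197 and 366. I'll check the fit against this view.

Run:
```python
from h import *
c=load('w1'); a=.145
for z in (.131,):
  for s in (1,-1): print(proj(c,[.5296+s*.071*np.cos(a),-.209+s*.071*np.sin(a),z]).round(1))
A,B=onz(c,[281,112],.131),onz(c,[281,286.5],.131);print(A,B,(A+B)/2,np.linalg.norm(A-B),np.arctan2(*(A-B)[::-1]))
```

```text
[279.1 110.3]
[279.3 286. ]
[ 0.59884913 -0.20028813] [ 0.45906391 -0.22076496] [ 0.52895652 -0.21052655] 0.14127706358035788 0.14545323334656396
```

```bash
python3 -m creep '[[[4,-1,15],0,1],[[0,0,37],0,1],[[0,0,29],0,1],[[0,0,8],0,1],[[0,0,0],0,-1],[[0,0,0],0,-1],[[0,0,0],0,-1],[[0,0,0],0,-1]]' 35
python3 -m creep '[[[0,0,0],0,-1],[[0,0,0],0,-1],[[0,0,0],0,-1]]'; python3 -c "
from h import *
togo([.529,-.2105,.106],.145)"
```

```text
time_s: 2.58
tcp_pos: [0.5293, -0.2105, 0.1071]
tcp_rot: [3.133, 0.227, 0.002]
force: [0.4, -0.6, -0.5]
gripper_width: 0.0511
finger_force: 0.0
time_s: 2.95
tcp_pos: [0.5289, -0.2104, 0.1062]
tcp_rot: [-3.133, -0.227, 0.0]
force: [-0.1, 0.2, -0.4]
gripper_width: 0.0211
finger_force: 0.0
t 2.95 tcp [ 0.5289 -0.2104  0.1062] yaw 0.1448 tilt [-0.  0. -1.] shift mm [0.1 0.1 0.2] spin -0.0002 F [-0.07  0.18 -0.44] w 0.0211 ff 0.0
```

```bash
python3 -m creep '[[[0,0,0],0,-1],[[0,0,0],0,-1],[[0,0,0],0,-1],[[0,0,0],0,-1]]'
python3 -m creep '[[[0,0,-10],0,-1],[[0,0,-25],0,-1],[[0,0,-30],0,-1],[[0,0,-25],0,-1],[[0,0,-10],0,-1],[[0,0,0],0,-1],[[0,0,0],0,-1]]'; python3 -c "
from h import *
cap('top','t2')
a=.207; n=np.array([-np.sin(a),np.cos(a)])
for y in (-.075,0): togo([*(np.array([.5129,.1435])+y*n),.2005-.019],.207)"
```

```text
time_s: 3.45
tcp_pos: [0.5289, -0.2104, 0.1062]
tcp_rot: [-3.133, -0.227, 0.0]
force: [-0.5, 0.2, 0.5]
gripper_width: 0.0005
finger_force: 0.0
time_s: 4.32
tcp_pos: [0.5285, -0.2102, 0.2049]
tcp_rot: [-3.132, -0.227, 0.003]
force: [0.4, -0.4, 0.2]
gripper_width: 0.0005
finger_force: 0.0
t 4.38 tcp [ 0.5285 -0.2102  0.2047] yaw 0.1448 tilt [-0.002  0.001 -1.   ] shift mm [  40.3 -277.3   23.5] spin -0.0622 F [-0.34  0.97 -0.93] w 0.0003 ff 0.0
t 4.38 tcp [ 0.5285 -0.2102  0.2047] yaw 0.1448 tilt [-0.002  0.001 -1.   ] shift mm [  35.7 -352.2   23.6] spin -0.0622 F [-0.34  0.97 -0.93] w 0.0003 ff 0.0
```

The gripper closed on nothing, so I need to see why.

Run:
```python
from h import *
cap('scene','s2');cap('wrist','w2')
m=np.hstack([cv2.resize(cv2.imread('pics/s2.png')[75:275,170:370],(400,400),interpolation=cv2.INTER_CUBIC),cv2.resize(cv2.imread('pics/w2.png')[:,70:490],(400,400))])
cv2.imwrite('pics/m2.png',cv2.convertScaleAbs(m,alpha=1.5))
```

```text
(no output)
```

View pics/m2.png

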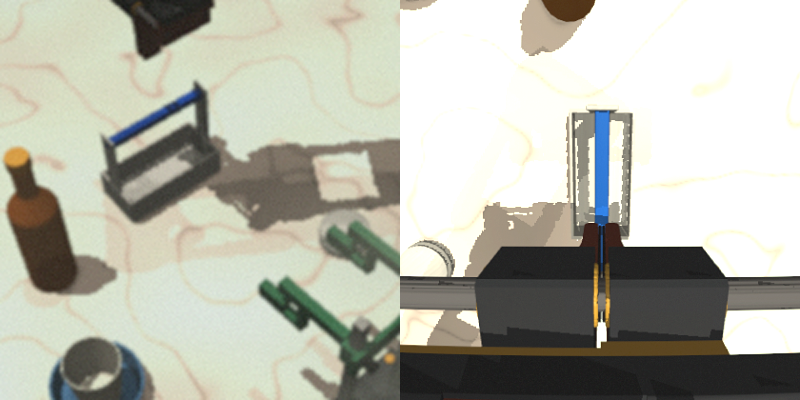

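Run:
```python
from h import *
s,p,R=tool(); print(p)
for n in ('scene','top','wrist'):
  c=load({'scene':'s2','top':'t2','wrist':'w2'}[n]); print(n,proj(c,p).round(1),'grasp',proj(c,p-.019*R[:,2]).round(1), 'barc',proj(c,[.529,-.2105,.131]).round(1))
for n in('s2','t2'):
    im=cv2.imread(f'pics/{n}.png').astype(int); m=((im[...,0]>im[...,2]*2)&(im[...,0]>im[...,1]*1.5)&(im[...,0]>60))
    x0,y0,x1,y1=(200,105,300,180) if n[0]=='s' else (335,195,435,295)
    z=np.zeros_like(m); z[y0:y1,x0:x1]=m[y0:y1,x0:x1]
    q=np.argwhere(z)[:,::-1]; print(n,len(q),q.min(0),q.max(0))
c=load('w2'); T=c['camera_from_world']; print('wcam',(-T[:3,:3].T@T[:3,3]).round(3),'look',(-T[2,:3]).round(3))
im=np.vstack([cv2.resize(cv2.imread('pics/s2.png')[60:180,180:340],(800,600),interpolation=cv2.INTER_CUBIC)])
cv2.imwrite('pics/m3.png',cv2.convertScaleAbs(im,alpha=1.8))
```

```text
[ 0.52856187 -0.21024509  0.20496388]
scene [245.4 110.6] grasp [244.7 104.6] barc [247.7 132.3]
top [395.7 242.1] grasp [398.3 240.7] barc [386.9 246.8]
wrist [282.1 236. ] grasp [282.2 247.3] barc [282.3 206.1]
s2 124 [226 121] [268 145]
t2 116 [380 213] [389 254]
wcam [ 0.593 -0.2    0.395] look [-0.24  -0.035 -0.97 ]
```

View pics/m3.png

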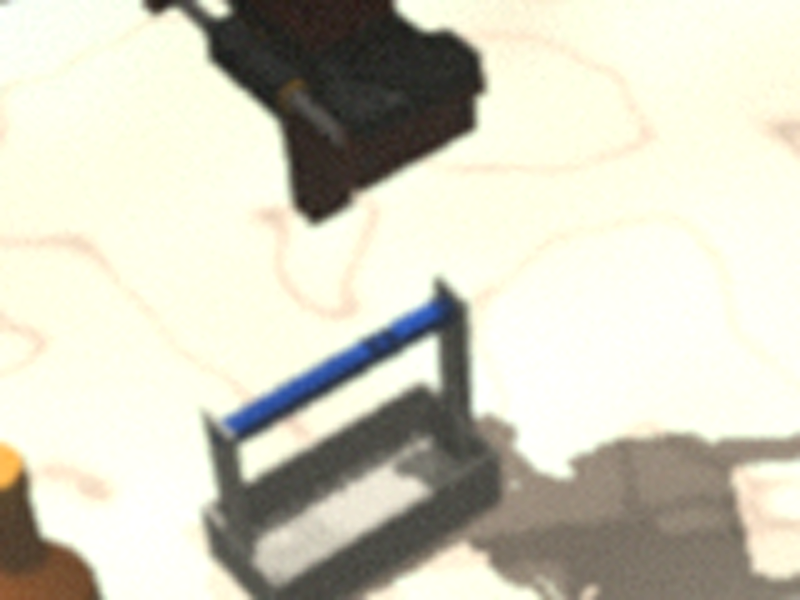

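The fingertip appears at crop (315,222), which is original (243,104.4). That is about 6 px above the projected TCP, so the real tips sit higher than the TCP reading says. I'll quantify this from both views.

Run:
```python
from h import *
s,p,R=tool(); c=load('s2'); w=load('w2')
m3=lambda q:((q-[180,60])*5).round(0)
for dz in (0,.015,.02,.025,.03,.035):
  b=p+[0,0,dz]
  print(dz,'tip corner scene m3',[m3(proj(c,b+R@[sx*.010,sy*.0135,0])).tolist() for sx,sy in((1,-1),(-1,-1),(1,1))],'wrist',[proj(w,b+R@[.010,sy*.0135,0]).round(0).tolist() for sy in (1,-1)])
# nominal body bottom & opened-state
for dz in (0,.026): print('body',dz,[m3(proj(c,p+R@[sx*.0375,sy*.089,-.08-dz])).tolist() for sx,sy in((1,1),(1,-1),(-1,-1))])
w1=load('w1'); p1=np.array([.5251,-.2117,.1948])
for dz in (0,.02,.026,.03): print('w1 inner tip',dz,[proj(w1,p1+[0,0,dz]+R@[sx*.01,sy*.0439,0]).round(0).tolist() for sx in(1,-1) for sy in (1,-1)])
i=cv2.imread('pics/w1.png')[200:420,100:460]; j=cv2.imread('pics/w2.png')[200:350,100:460]
m=np.vstack([cv2.resize(i,(650,397),interpolation=cv2.INTER_CUBIC),cv2.resize(cv2.imread('pics/w2.png')[220:332,190:374],(650,395),interpolation=cv2.INTER_CUBIC)[:200]])
cv2.imwrite('pics/m4.png',cv2.convertScaleAbs(m,alpha=2.2))
```

```text
0 tip corner scene m3 [[327.0, 277.0], [360.0, 259.0], [294.0, 247.0]] wrist [[305.0, 220.0], [259.0, 220.0]]
0.015 tip corner scene m3 [[324.0, 254.0], [358.0, 235.0], [291.0, 224.0]] wrist [[307.0, 228.0], [258.0, 228.0]]
0.02 tip corner scene m3 [[323.0, 246.0], [357.0, 227.0], [290.0, 216.0]] wrist [[307.0, 230.0], [257.0, 230.0]]
0.025 tip corner scene m3 [[322.0, 238.0], [357.0, 219.0], [289.0, 207.0]] wrist [[308.0, 233.0], [256.0, 233.0]]
0.03 tip corner scene m3 [[321.0, 230.0], [356.0, 211.0], [288.0, 199.0]] wrist [[309.0, 237.0], [256.0, 237.0]]
0.035 tip corner scene m3 [[320.0, 221.0], [355.0, 202.0], [287.0, 191.0]] wrist [[310.0, 240.0], [255.0, 240.0]]
body 0 [[134.0, 57.0], [362.0, 263.0], [499.0, 186.0]]
body 0.026 [[124.0, 9.0], [358.0, 216.0], [498.0, 139.0]]
w1 inner tip 0 [[355.0, 220.0], [209.0, 220.0], [354.0, 251.0], [210.0, 251.0]]
w1 inner tip 0.02 [[363.0, 230.0], [201.0, 230.0], [361.0, 265.0], [203.0, 265.0]]
w1 inner tip 0.026 [[366.0, 234.0], [198.0, 234.0], [364.0, 269.0], [200.0, 269.0]]
w1 inner tip 0.03 [[368.0, 236.0], [196.0, 236.0], [366.0, 272.0], [199.0, 272.0]]
```

View pics/m4.png

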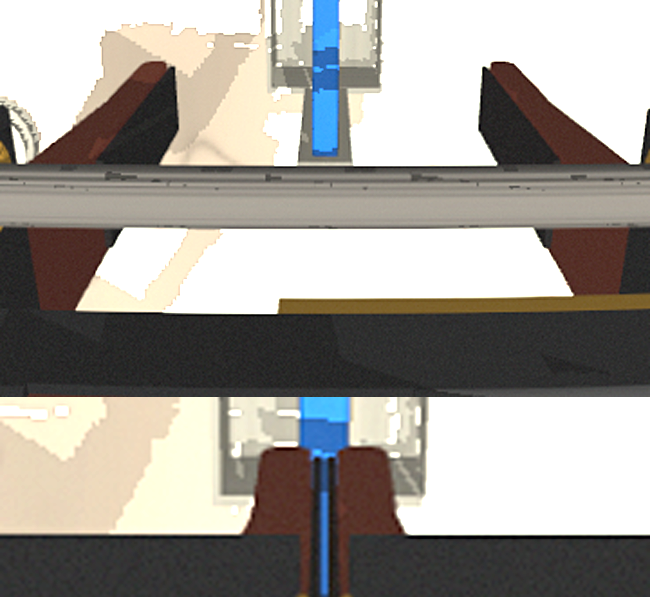

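From the wrist pictures the tips sit at rows 238 (open) and 235 (closed), which puts them about 29–30 mm above the reported TCP. The body is shifted by the same amount, so every height needs +30 mm. Reopening and regrasping.

```bash
python3 -m creep '[[[0,0,0],0,1],[[0,0,0],0,1],[[0,0,0],0,1],[[0,0,0],0,1],[[0,0,0],0,1],[[0,0,0],0,1],[[0,0,0],0,1],[[0,0,0],0,1]]'
python3 -m creep '[[[0.5,0,12],0,1],[[0,0,30],0,1],[[0,0,35],0,1],[[0,0,27],0,1],[[0,0,17],0,1],[[0,0,8],0,1],[[0,0,0],0,-1],[[0,0,0],0,-1]]' 35
python3 -m creep '[[[0,0,0],0,-1],[[0,0,0],0,-1],[[0,0,0],0,-1],[[0,0,0],0,-1],[[0,0,0],0,-1],[[0,0,0],0,-1],[[0,0,0],0,-1],[[0,0,0],0,-1]]'
```

```text
time_s: 5.48
tcp_pos: [0.5289, -0.2104, 0.2062]
tcp_rot: [3.133, 0.227, 0.0]
force: [0.6, -0.1, -1.1]
gripper_width: 0.0769
finger_force: 0.0
time_s: 6.48
tcp_pos: [0.5301, -0.2106, 0.0786]
tcp_rot: [3.132, 0.227, 0.003]
force: [-0.6, -0.2, 0.6]
gripper_width: 0.0713
finger_force: 0.0
time_s: 7.48
tcp_pos: [0.5293, -0.2103, 0.0772]
tcp_rot: [-3.133, -0.227, 0.0]
force: [-0.1, -0.1, -0.6]
gripper_width: 0.0118
finger_force: 35.0
```

Gripped at 11.8 mm and 35 N. The caddy stands on the shelf, so bar height = reported z + 0.048. Lifting now.

```bash
python3 -m creep '[[[0,0,-8],0,-1],[[0,0,-20],0,-1],[[0,0,-26],0,-1],[[0,0,-26],0,-1],[[0,0,-16],0,-1],[[0,0,-4],0,-1],[[0,0,0],0,-1],[[0,0,0],0,-1]]'; python3 -c "
from h import *
cap('top','t3')
a=.207; n=np.array([-np.sin(a),np.cos(a)])
for y in (-.1,-.032): togo([*(np.array([.5129,.1435])+y*n),.177],.207)"
```

```text
time_s: 8.48
tcp_pos: [0.5289, -0.2101, 0.1758]
tcp_rot: [-3.132, -0.227, 0.003]
force: [-0.9, -0.4, -3.6]
gripper_width: 0.0117
finger_force: 35.0
t 8.53 tcp [ 0.529  -0.2101  0.1759] yaw 0.1448 tilt [-0.002  0.001 -1.   ] shift mm [  41.3 -252.4   -0.9] spin -0.0622 F [ 0.09  0.21 -4.12] w 0.0115 ff 34.99
t 8.53 tcp [ 0.529  -0.2101  0.1759] yaw 0.1448 tilt [-0.002  0.001 -1.   ] shift mm [  37.1 -320.3   -0.8] spin -0.0622 F [ 0.09  0.21 -4.12] w 0.0115 ff 34.99
```

```bash
python3 -m creep '[[[3,-15,0],0,-1],[[6,-38,0],0,-1],[[8,-50,0],0,-1],[[8,-50,0],0,-1],[[8,-48,0],0,-1],[[6,-34,0],0,-1],[[2,-17,0],-0.03,-1],[[0,0,0],-0.032,-1]]'; python3 -m creep '[[[0,0,0],0,-1],[[0,0,0],0,-1]]'; python3 -c "
from h import *
a=.207; n=np.array([-np.sin(a),np.cos(a)])
for y in (-.06,-.032): togo([*(np.array([.5129,.1435])+y*n),.177],.207)
cap('top','t4');cap('scene','s4');cap('wrist','w4')
m=np.hstack([cv2.resize(cv2.imread('pics/s4.png')[140:260,240:400],(400,300),interpolation=cv2.INTER_CUBIC),cv2.resize(cv2.imread('pics/w4.png'),(400,300),interpolation=cv2.INTER_AREA)])
m=np.vstack([m,cv2.resize(cv2.imread('pics/t4.png')[190:302,140:440],(800,300),interpolation=cv2.INTER_CUBIC)])
cv2.imwrite('pics/m5.png',cv2.convertScaleAbs(m,alpha=1.8))"
```

```text
time_s: 9.52
tcp_pos: [0.5334, 0.0458, 0.1771]
tcp_rot: [3.124, 0.331, -0.0]
force: [-0.2, -1.1, -3.5]
gripper_width: 0.0114
finger_force: 35.0
time_s: 9.78
tcp_pos: [0.5337, 0.0437, 0.1772]
tcp_rot: [3.125, 0.321, -0.0]
force: [0.1, -0.9, -3.9]
gripper_width: 0.0115
finger_force: 35.0
t 9.78 tcp [0.5337 0.0437 0.1772] yaw 0.2048 tilt [-0. -0. -1.] shift mm [  0.1 -41.9   0.2] spin -0.0022 F [ 0.1  -0.85 -3.91] w 0.0115 ff 34.99
t 9.78 tcp [0.5337 0.0437 0.1772] yaw 0.2048 tilt [-0. -0. -1.] shift mm [  0.  -69.9   0.2] spin -0.0022 F [ 0.1  -0.85 -3.91] w 0.0115 ff 34.99
```

View pics/m5.png

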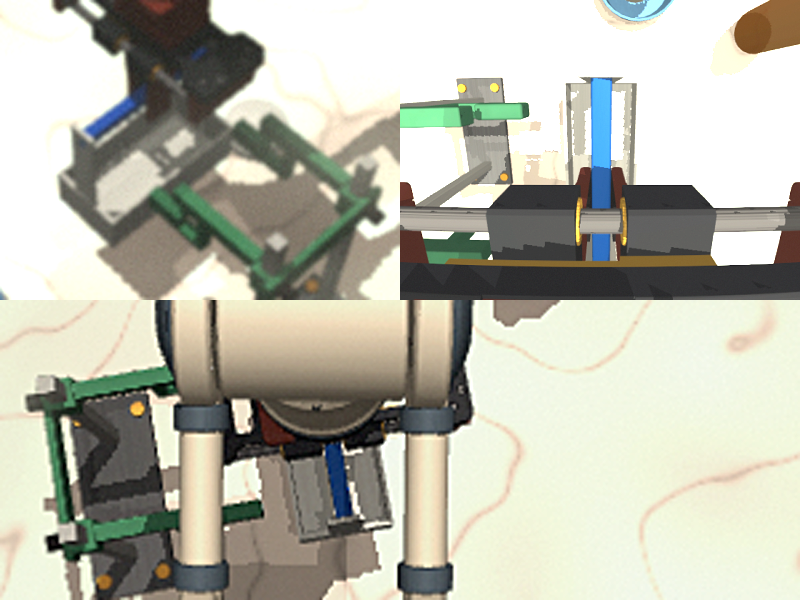

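The pictures show the bar parallel to the hook line and short of the mouths. In the wrist view the +x sill tip is near (179,154) at full resolution. I'll compare that with the rack fit.

Run:
```python
from h import *
c=load('w4'); a=.207
def W(x,y,z): return [.5129+np.cos(a)*x-np.sin(a)*y,.1435+np.sin(a)*x+np.cos(a)*y,z]
print('sill tip top',[proj(c,W(x,-.045,.191)).round(1).tolist() for x in(.044,.056)],'cap',[proj(c,W(x,-.018,.224)).round(1).tolist() for x in(.044,.056)])
s,p,R=tool(); print('bar end',proj(c,p+R@[.071,0,-.054]).round(1))
i=cv2.imread('pics/w4.png')[100:200,100:320].astype(int)
g=(i[...,1]>i[...,0]*1.3)&(i[...,1]>i[...,2]*1.3)&(i[...,1]>40)
for v in range(30,85,4):
    k=np.where(g[v])[0]; print(v+100,(k.min()+100,k.max()+100) if len(k) else None,end=' ')
for u in range(100,190,8):
    k=np.where(g[:,u-100])[0]; print('u',u,(k.min()+100,k.max()+100) if len(k) else None,end=' ')
```

```text
sill tip top [[175.9, 166.1], [174.2, 143.4]] cap [[92.9, 175.6], [89.4, 148.2]]
bar end [282.  109.7]
130 None 134 None 138 None 142 None 146 (np.int64(100), np.int64(179)) 150 (np.int64(100), np.int64(179)) 154 (np.int64(100), np.int64(180)) 158 (np.int64(100), np.int64(180)) 162 (np.int64(100), np.int64(179)) 166 (np.int64(100), np.int64(170)) 170 (np.int64(100), np.int64(102)) 174 None 178 None 182 None u 100 (np.int64(144), np.int64(172)) u 108 (np.int64(144), np.int64(166)) u 116 (np.int64(144), np.int64(167)) u 124 (np.int64(144), np.int64(167)) u 132 (np.int64(144), np.int64(167)) u 140 (np.int64(144), np.int64(166)) u 148 (np.int64(144), np.int64(167)) u 156 (np.int64(144), np.int64(166)) u 164 (np.int64(144), np.int64(166)) u 172 (np.int64(144), np.int64(164)) u 180 (np.int64(153), np.int64(160)) u 188 None
```

```bash
python3 -m creep '[[[0,-10,0],0,-1],[[0,-20,0],0,-1],[[0,-22,0],-0.002,-1],[[0,-12,0],0,-1],[[0,-2,0],0,-1],[[0,0,0],0,-1],[[0,0,7],0,-1],[[0,0,7],0,-1]]'; python3 -m creep '[[[0,0,2],0,-1],[[0,0,0],0,-1],[[0,0,0],0,-1],[[0,0,0],0,-1]]'
```

```text
time_s: 10.92
tcp_pos: [0.52, 0.109, 0.1625]
tcp_rot: [3.124, 0.326, -0.001]
force: [-0.1, -0.4, -4.4]
gripper_width: 0.0119
finger_force: 35.0
time_s: 11.42
tcp_pos: [0.5202, 0.1096, 0.1615]
tcp_rot: [-3.124, -0.327, -0.001]
force: [-0.3, 0.7, -2.7]
gripper_width: 0.0118
finger_force: 35.0
```

```bash
for i in 1 2 3; do python3 -c "
from rig import robot
s=robot.sense();print(s['tcp_pos'],s['force'],s['wrist_torque'])"; python3 -m creep '[[[0,0,0.7],0,-1],[[0,0,0],0,-1]]' | grep -E 'pos|^force'; done
```

```text
[0.52017991 0.1095536  0.16154174] [-0.25706051  0.69965307 -2.72625464] [ 0.06828953 -0.00141688  0.07222256]
tcp_pos: [0.52, 0.1096, 0.1605]
force: [-0.4, -0.2, -3.1]
[0.52002001 0.10956375 0.16049632] [-0.35430553 -0.22573619 -3.115361  ] [ 0.04455734  0.01271111 -0.04696176]
tcp_pos: [0.52, 0.1095, 0.1597]
force: [-0.5, -0.7, -4.3]
[0.52000546 0.10953046 0.15973224] [-0.46947357 -0.65997181 -4.33086526] [ 0.08616018 -0.00173236  0.01487204]
tcp_pos: [0.52, 0.1095, 0.159]
force: [-0.4, -0.1, -3.2]
```

```bash
python3 -m creep '[[[0,0,1],0,-1],[[0,0,1],0,-1],[[0,0,0],0,-1]]' | grep -E 'pos|^force'
```

```text
tcp_pos: [0.52, 0.1095, 0.157]
force: [-0.0, -0.6, -2.9]
```

```bash
python3 -m creep '[[[0,0,1],0,-1],[[0,0,1],0,-1],[[0,0,0],0,-1]]' | grep -E 'pos|^force'
```

```text
tcp_pos: [0.52, 0.1095, 0.155]
force: [-0.4, -0.1, -3.0]
```

```bash
python3 -m creep '[[[0,0,1],0,-1],[[0,0,0],0,-1]]' | grep -E 'pos|^force'
```

```text
tcp_pos: [0.52, 0.1095, 0.154]
force: [0.4, -0.7, -3.8]
```

```bash
python3 -m creep '[[[0,0,1],0,-1],[[0,0,0],0,-1]]' | grep -E 'pos|^force'
```

```text
tcp_pos: [0.5201, 0.1096, 0.1533]
force: [0.6, 0.2, -3.6]
```

```bash
python3 -m creep '[[[0,0,1],0,-1],[[0,0,0],0,-1]]' | grep -E 'pos|^force'
```

```text
tcp_pos: [0.5202, 0.1095, 0.1528]
force: [-1.7, -0.3, 0.0]
```

```bash
python3 -m creep '[[[0,0,1],0,-1],[[0,0,0],0,-1]]' | grep -E 'pos|^force'
```

```text
tcp_pos: [0.5202, 0.1096, 0.1521]
force: [-2.8, -0.6, 4.9]
```

The sill contacts at reported z ≈ 0.1533, with only a few newtons of force, so the throat floor is about 0.183. Next I raise to mid-mouth and slide in.

```bash
python3 -m creep '[[[0,0,-2.4],0,-1],[[0,0,-2.4],0,-1],[[0,0,0],0,-1],[[0,-3,0],0,-1],[[0,-4,0],0,-1],[[0,-3,0],0,-1],[[0,0,0],0,-1]]' | grep -E 'pos|^force'
```

```text
tcp_pos: [0.5179, 0.1197, 0.1559]
force: [0.3, 0.2, -4.1]
```

```bash
python3 -m creep '[[[0,-2,0],0,-1],[[0,-2,0],0,-1],[[0,-2,0],0,-1],[[0,0,0],0,-1]]' | grep -E 'pos|^force'
```

```text
tcp_pos: [0.5167, 0.1254, 0.1559]
force: [-0.4, -0.1, -4.0]
```

```bash
python3 -m creep '[[[0,-2,0],0,-1],[[0,-2,0],0,-1],[[0,-2,0],0,-1],[[0,-2,0],0,-1],[[0,0,0],0,-1]]' | grep -E 'pos|^force'
```

```text
tcp_pos: [0.515, 0.1332, 0.1559]
force: [0.2, -0.6, -3.8]
```

```bash
python3 -m creep '[[[0,-2,0],0,-1],[[0,-2,0],0,-1],[[0,-2,0],0,-1],[[0,-1,0],0,-1],[[0,0,0],0,-1]]' | grep -E 'pos|^force'
```

```text
tcp_pos: [0.5136, 0.14, 0.1559]
force: [0.0, -0.1, -3.3]
```

```bash
python3 -m creep '[[[0,-1,0],0,-1],[[0,-1,0],0,-1],[[0,0,0],0,-1]]' | grep -E 'pos|^force'
```

```text
tcp_pos: [0.5132, 0.1419, 0.1559]
force: [1.4, 0.5, -3.7]
```

```bash
python3 -m creep '[[[0,-1,0],0,-1],[[0,0,0],0,-1]]' | grep -E 'pos|^force'
```

```text
tcp_pos: [0.513, 0.1429, 0.1559]
force: [-0.0, 0.9, -3.7]
```

```bash
python3 -m creep '[[[0,-1,0],0,-1],[[0,0,0],0,-1]]' | grep -E 'pos|^force'
```

```text
tcp_pos: [0.5128, 0.1439, 0.1559]
force: [-0.8, -0.9, -2.9]
```

```bash
python3 -m creep '[[[0,-0.8,0],0,-1],[[0,0,0],0,-1]]' | grep -E 'pos|^force'
```

```text
tcp_pos: [0.5126, 0.1446, 0.1559]
force: [-0.4, 0.3, -3.8]
```

```bash
python3 -m creep '[[[0,-0.8,0],0,-1],[[0,0,0],0,-1]]' | grep -E 'pos|^force'
```

```text
tcp_pos: [0.5124, 0.1454, 0.1559]
force: [-0.6, 0.0, -4.4]
```

```bash
python3 -m creep '[[[0,-0.7,0],0,-1],[[0,0,0],0,-1]]' | grep -E 'pos|^force'
```

```text
tcp_pos: [0.5123, 0.1461, 0.1559]
force: [-0.7, -0.7, -3.7]
```

```bash
python3 -m creep '[[[0,-0.7,0],0,-1],[[0,0,0],0,-1]]' | grep -E 'pos|^force'
```

```text
tcp_pos: [0.5122, 0.1466, 0.1559]
force: [0.6, -0.5, -3.7]
```

```bash
python3 -m creep '[[[0,-0.7,0],0,-1],[[0,0,0],0,-1]]' | grep -E 'pos|^force'
```

```text
tcp_pos: [0.5122, 0.1467, 0.1559]
force: [0.4, -3.8, -2.8]
```

The spine contacts at y ≈ 0.1466, so the throat centre is at y ≈ 0.1437, which agrees with the fit. I back off 3.7 mm and lower.

```bash
python3 -m creep '[[[0,2,0],0,-1],[[0,1.7,0],0,-1],[[0,0,0],0,-1],[[0,0,1.5],0,-1],[[0,0,1.5],0,-1],[[0,0,1.5],0,-1],[[0,0,0],0,-1]]' | grep -E 'pos|^force'
```

```text
tcp_pos: [0.5127, 0.1438, 0.1512]
force: [0.4, -0.2, -3.7]
```

```bash
python3 -m creep '[[[0,0,1.5],0,-1],[[0,0,1.5],0,-1],[[0,0,1.5],0,-1],[[0,0,1.5],0,-1],[[0,0,0],0,-1]]' | grep -E 'pos|^force'
```

```text
tcp_pos: [0.5127, 0.1438, 0.1452]
force: [0.2, 0.1, -4.0]
```

```bash
python3 -m creep '[[[0,0,1],0,-1],[[0,0,1],0,-1],[[0,0,0],0,-1]]' | grep -E 'pos|^force'
```

```text
tcp_pos: [0.5127, 0.1438, 0.1433]
force: [-0.6, -0.6, -3.3]
```

```bash
python3 -m creep '[[[0,0,1],0,-1],[[0,0,0],0,-1]]' | grep -E 'pos|^force'
```

```text
tcp_pos: [0.5127, 0.1438, 0.1423]
force: [-0.1, -0.2, -3.5]
```

```bash
python3 -m creep '[[[0,0,0.8],0,-1],[[0,0,0],0,-1]]' | grep -E 'pos|^force'
```

```text
tcp_pos: [0.5128, 0.1438, 0.1416]
force: [-0.5, -0.6, -2.7]
```

```bash
python3 -m creep '[[[0,0,0.6],0,-1],[[0,0,0],0,-1]]' | grep -E 'pos|^force'
```

```text
tcp_pos: [0.5128, 0.1438, 0.1412]
force: [-0.6, -0.4, -2.3]
```

```bash
python3 -m creep '[[[0,0,0.5],0,-1],[[0,0,0],0,-1]]' | grep -E 'pos|^force'
```

```text
tcp_pos: [0.5128, 0.1438, 0.1409]
force: [-0.8, 0.1, -0.9]
```

```bash
python3 -m creep '[[[0,0,0.5],0,-1],[[0,0,0],0,-1]]' | grep -E 'pos|^force'; python3 -m creep '[[[0,0,0],0,-0.6],[[0,0,0],0,-0.4],[[0,0,0],0,-0.2],[[0,0,0],0,-0.2],[[0,0,0],0,-0.2],[[0,0,0],0,-0.2],[[0,0,0],0,-0.2],[[0,0,0],0,-0.2]]'
```

```text
tcp_pos: [0.5129, 0.1438, 0.1406]
force: [-1.5, -0.1, 1.4]
time_s: 22.8
tcp_pos: [0.5128, 0.1438, 0.14]
tcp_rot: [-3.124, -0.327, -0.0]
force: [0.3, -0.5, -0.2]
gripper_width: 0.0352
finger_force: 0.0
```

Released with no contact force. I rise straight up and check.

```bash
python3 -m creep '[[[0,0,-4],0,-0.2],[[0,0,-12],0,-0.2],[[0,0,-20],0,-0.2],[[0,0,-25],0,-0.2],[[0,0,-30],0,-0.2],[[0,0,-30],0,-0.2],[[0,0,-15],0,-0.2],[[0,0,0],0,-0.2]]'
python3 - <<'E'
from h import *
cap('scene','s5');cap('wrist','w5')
m=np.hstack([cv2.resize(cv2.imread('pics/s5.png')[130:290,240:400],(400,400),interpolation=cv2.INTER_CUBIC),cv2.resize(cv2.imread('pics/w5.png')[:,70:490],(400,400))])
cv2.imwrite('pics/m6.png',cv2.convertScaleAbs(m,alpha=1.8))
E
```

```text
time_s: 23.8
tcp_pos: [0.5133, 0.1439, 0.2778]
tcp_rot: [-3.124, -0.327, -0.004]
force: [-0.4, 1.1, -0.5]
gripper_width: 0.0353
finger_force: 0.0
```

View pics/m6.png

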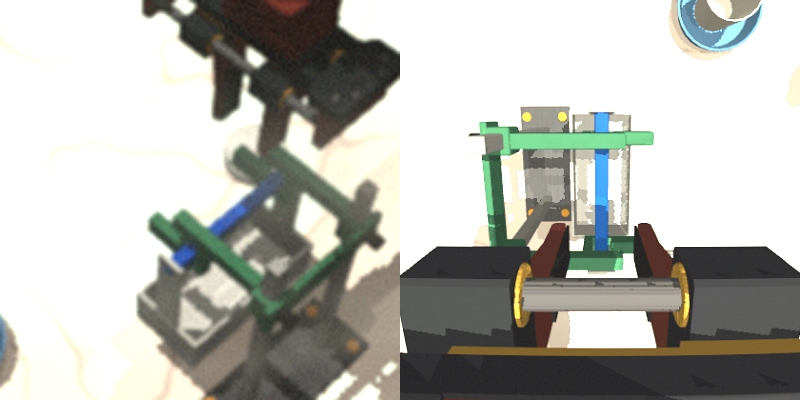

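The scene shows the bar under both caps at crop (180,255)–(280,180) with the tray hanging level. The wrist view shows the bar straight at column 601 and the fingers clear. I'll let it settle, then hand in.

```bash
for i in 1 2 3; do python3 -m creep '[[[0,0,0],0,-0.2],[[0,0,0],0,-0.2],[[0,0,0],0,-0.2],[[0,0,0],0,-0.2],[[0,0,0],0,-0.2],[[0,0,0],0,-0.2],[[0,0,0],0,-0.2],[[0,0,0],0,-0.2]]' | head -1; done; python3 -c "
from rig import order
print(order.finish_job())"
```

```text
time_s: 24.9
time_s: 25.9
time_s: 26.9
the job is handed in; nothing more can be done
None
```

The caddy hangs level with its bar in both hook throats and the gripper clear of it. I handed the job in at about 27 s after a first grasp that closed above the bar without touching it; the hand-in returned no verdict.

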